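# Load a vial and index the filling slide to its next hole

## Robot

A 6-joint arm with a two-finger parallel gripper is mounted at the origin on the work surface. World frame = base frame: x ahead of the robot, y to its left, z up, the work surface at z = 0. Lengths are in mm, angles in rad, forces in N, time in s.
With the tool pointing down it reaches from about 350 to 850 mm from the base axis. Payload 8.1 kg.
Tool frame: the origin (TCP) lies on the mounting face of the last link; the fingertips stand 186 mm ahead of it and the grasp point (between the pads) lies 167 mm ahead of it; z points along the fingers, y is the line along which they close (so a half turn about z gives the same grasp; the last joint's range is limited). The gripper opens to 93 mm and grips with 3 to 60 N. Pads are 15 mm wide; open, the fingers measure 128 mm over their backs; the gripper's body (75 mm by 188 mm) begins 65 mm behind the grasp point.
Start: joints at [1.114, 0.13, 1.488, -0, 1.523, -0.085], TCP at [217.955, 559.019, 404.735] pointing down, gripper open.
Joint ranges: [-2.96, 2.96], [-0.89, 2.26], [0.02, 2.5], [-1.34, 4.48], [0, 2.73], [-2.66, 2.66]. Speed limits (rad/s): [2.39, 2.39, 2.79, 3.14, 3.14, 3.14].

## Interface

Orientations are given as a rotation vector (axis times angle).
In Python, from bench import observe, get_image, calibration, job_done gives the robot as it stands.
- The arm moves only by the tool drive_tool, never from a script. Its argument "increments" is a list of rows, each a list of 2 entries, a list of its own where there are three numbers: the shift along the tool's x, y, z in units of 30 mm (1.0 is 30 mm), then the turn about the tool's z in units of 5 degrees (1.0 is 5 degrees). In form: [[[tx, ty, tz], roll], ...]. A call has exactly 5 rows; each row shifts and turns the commanded pose from where the row before left it, along the tool's axes as they then stand; what a row does not reach is not made up. A row lasts 1/12 s, in which the tool goes at most 41.7 mm and 7.16 degrees, less where a joint would pass 70% of its speed; a pose out of reach is approached as far as the arm can. A call is refused whole if a number of a shift passes 1 or a number of a turn 1, either way. A call with a gripper value outside its range is refused whole. "claw" is the opening, from -1 (shut) to 1 (fully open), set as the call begins (left out, the last holds). The fingers move at their own pace and stop on an object; the grip force is fixed at half the most. Time passes only in rows, so rows that do not move let the fingers close, or fill a call up. It gives the time, the measured TCP pose, the force, the opening and the grip force at its end, in the units of the state.
- observe(): the state, without advancing time (a new reading comes with each control period).
- get_image(name): name is "scene" or "top"; returns the picture (480x640x3 uint8, blue, green, red); there is no depth.
- calibration(name): a dict with "K" (3x3 intrinsics, pixels), "dist_coeffs" ([k1, k2, p1, p2, k3] as OpenCV has them; the pictures are not rectified), "rvec" (rotation vector, rad) and "tvec" (3), from world to camera coordinates, as OpenCV has them. Camera axes: x right, y down, z forward; pixel columns grow to the right and rows downward; lengths in mm; the calibration is good to about 2 mm. A picture is of the moment at which its call begins. calibration takes no time and is no camera call.
- job_done(): hands the job in; it is judged then, once.
The state is a dict: "clock": time; "qpos": joint angles; "qvel": joint speeds; "effort": joint torques, N m; "tool_pos": TCP position; "eef_rot": TCP orientation; "ft_force": force on the tool from outside, world axes, zero at the start; "torque": the same for the moment, N m; "finger_gap": opening from 0.0 (shut) to 1.0 (fully open); "finger_force": force on a finger pad.
Only numpy, scipy, OpenCV 4.12 (cv2) and the standard library are available. Lean on these libraries where they do the work, as an engineer would, in place of code of your own. Each camera call takes 0.05 s, during which the arm holds its last target. There are 200 camera calls.

## Task

Take the amber vial without a cap out of the pocket tray and stand it fully down in the white nest of the filling slide, which is locked at its loading hole. Then pull up the slide's black lock knob, slide the carriage along the rail to the next hole so that the vial stands under the filling nozzle, let the pin go fully home in that hole, and finish while still holding the knob with the pin home. Leave the capped vials and everything else on the bench as they are.

Things in the scene. Friction and masses are not known exactly. Their poses are not given: they have to be found in the camera images.
- vial: The amber glass vial without a cap: round body 18 mm in diameter and 40 mm tall, then a 13 mm neck up to 50 mm; 15 to 31 g. Origin at the centre of its underside, z up along the vial. It stands in one of the tray's pockets, sunk 14 mm, the three capped vials in others at least 70 mm away centre to centre.
- tray: Pale acrylic pocket tray, 172 mm (its x) by 134 mm (its y), 22 mm high, fixed to the bench; 4 by 3 round pockets at 38 mm pitch, 20 mm wide and 14 mm deep (pocket floor 8 mm above the bench). Origin at the centre of its underside.
- gold_vial: Clear vial in the tray with a gold cap, 18 mm in diameter, 66 mm tall. Origin at the centre of its underside. Leave it alone.
- silver_vial: The same with a silver cap. Leave it alone.
- black_vial: The same with a black cap. Leave it alone.
- station: The filling slide, fixed: base plate x -53 to 153 mm, y -73 to 263 mm, 10 mm thick. A square steel rail runs along its y over x = 0, its top 45 mm up, with three holes in the top at y = 0 (loading), 80 (filling) and 160 mm; the blue carriage rides on it. Origin on the bench straight below the loading hole; x points from the rail to the nest, y from the loading to the filling hole, z up.
- carriage (a joint): Travel of the blue carriage along the rail (the station's y), in m: 0 at the loading hole, 0.080 with the pin over the filling hole (the next one), 0.160 at the third. It slides with about 2 N of friction and cannot move more than 1 to 2 mm while the pin is in a hole.
- plunger (a joint): How far the lock plunger is pulled up, m: 0 with the pin fully home in a hole, 0.016 at its upper stop. A spring pulls it down, 6 N at 0, 11 N at the top. The 10 mm thick round-nosed pin reaches 10 mm into the 12 mm hole: above about 0.010 it is clear of the hole; between holes it rests on the rail at about 0.010, and over a hole it springs home when let down.
- knob (a point): Middle of the lock plunger's black round knob, upright on the carriage over the rail: 26 mm in diameter, 32 mm tall (16 mm above and below this point). With the pin home this point is 82 mm above the bench; the 22 mm thick boss under the knob ends at 58 mm, the blue sleeve below (35 mm across the rail, 50 mm along it) at 50 mm.
- fill_hole (a point): Centre of the filling hole in the rail's top, 45 mm above the bench: the next hole from the loading hole.
- nest_floor (a point): Centre of the floor of the nest's pocket, where the vial's underside comes to stand, 36 mm above the bench. The nest is a white block 44 mm square on the carriage, 110 mm from the knob on the station's +x side; its top is 50 mm above the bench, the pocket 21 mm wide and 14 mm deep, open upwards.
- nozzle_tip (a point): Lower end of the filling nozzle, 98 mm above the bench, 12 mm above a seated vial's mouth when the carriage is at the filling hole. The nozzle is 4 mm thick, from 118 mm up 14 mm, under a 22 mm white block that ends at 175 mm; a boom at 165 mm height runs from it along the station's +y to a column, 16 mm thick, 178 mm high, at station x 110, y 238 mm.
- vial_mouth (a point): Centre of the vial's mouth, 50 mm above its underside.
- cap_upright: Loose black cap standing on the bench, 19 mm in diameter, 34 mm tall. Origin under its centre. Leave it alone.
- cap_gold: Loose gold cap standing on the bench, 19 mm in diameter, 34 mm tall. Origin under its centre. Leave it alone.
- flask: Conical glass flask, 76 mm wide, 122 mm tall. Origin under its centre. Leave it alone.
- beaker: Small glass beaker, 56 mm wide, 66 mm tall. Origin under its centre. Leave it alone.
There are look-alikes about, which are no part of the job. Leave any purple look-alike of the vial alone.

How it is judged:
By the outcome, as a careful person would: the job done as asked, in the order asked, and still so for the second after the job is handed in, while the arm keeps its last pose, push and grip.
It also fails if it takes over 51 s, if anything falls off the work surface, if the arm or the gripper's body presses on something with over 40 N, if the wrist force passes 120 N, or if a joint passes its speed limit or range.

## Working session

There is one attempt and no reset: what is moved stays moved. The work goes in short steps, Python scripts to look and compute and a tool call to move; the robot and the scene stay as the last step left them, time stands still between calls to the robot, and variables do not carry over. Pictures are saved under pics/ and viewed, at most 10 in all, crops included, and the job is handed in when it is done.

Besides the shell and the picture viewer there is one more tool, called after "Emit:" by a JSON object that holds its "fn" and its "kwargs". drive_tool: Moves the arm, as the interface text tells. Its arguments: {"type":"object","properties":{"increments":{"type":"array","items":{"type":"array"}},"claw":{"type":"number"}},"required":["increments"]}

```bash
mkdir -p pics; python3 - <<'E'
from bench import *
import cv2
for n in("scene","top"):
    cv2.imwrite(f"pics/{n}0.png",get_image(n)); print(n,calibration(n))
print(observe())
E
```

```text
scene {'K': array([[565.59526414,   0.        , 319.38710387],
       [  0.        , 565.59526414, 241.13821008],
       [  0.        ,   0.        ,   1.        ]]), 'dist_coeffs': array([0.03675087, 0.        , 0.        , 0.        , 0.        ]), 'rvec': array([ 2.08683081,  1.22300246, -0.49720242]), 'tvec': array([-241.07753013, -346.1438888 , 1553.96505379])}
top {'K': array([[473.85075303,   0.        , 313.77794417],
       [  0.        , 473.85075303, 243.91788413],
       [  0.        ,   0.        ,   1.        ]]), 'dist_coeffs': array([-0.09326963,  0.        ,  0.        ,  0.        ,  0.        ]), 'rvec': array([ 2.12291834, -2.1732098 ,  0.16336049]), 'tvec': array([ -63.47289155,  607.52471304, 1037.57477854])}
{'clock': 0.1, 'qpos': array([ 1.11362446e+00,  1.31112166e-01,  1.48918359e+00,  1.66688844e-07,
        1.52299584e+00, -8.53986028e-02]), 'qvel': array([-8.63572175e-04, -2.28021701e-03, -2.30225475e-03,  1.57526576e-03,
        1.85550590e-03,  6.91929995e-06]), 'effort': array([ 9.42319857e-04, -5.61350691e+01, -4.93091476e+01,  7.70708593e-02,
        2.91781663e-02, -6.46772901e-05]), 'tool_pos': array([217.8477186 , 558.8331521 , 403.76897978]), 'eef_rot': array([-5.80538408e-01, -3.08702310e+00,  2.57065202e-03]), 'ft_force': array([-0.25271736,  0.30047876, -0.25062142]), 'torque': array([ 0.00010823, -0.01765905,  0.01275481]), 'finger_force': 0.0, 'finger_gap': 1.001130787022005}
```

View pics/top0.png

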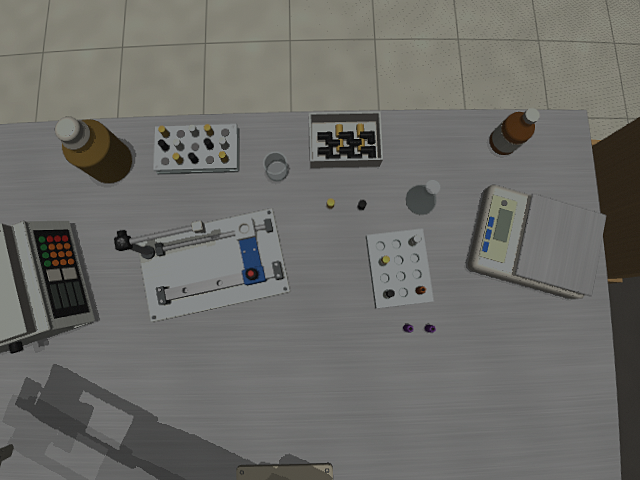

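View pics/scene0.png

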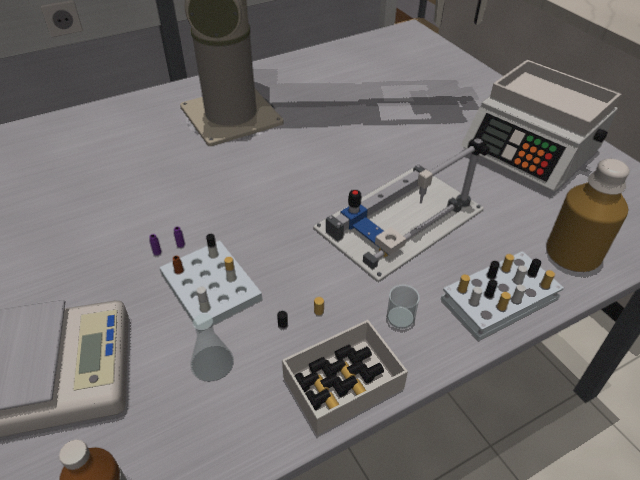

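The amber uncapped vial is at top (420,290) and scene (178,264). The black-capped one is at top (389,294), gold (385,260) and silver (416,240). The two purple look-alikes are outside the tray at top (408,328) and (430,328). The station knob is at top (252,273) and the nest at about (244,229). I'll confirm these in enlarged crops.

```bash
python3 - <<'E'
import cv2,numpy as np
t=cv2.imread("pics/top0.png");s=cv2.imread("pics/scene0.png")
def crop(im,x,y,w,h,k):
    c=cv2.resize(im[y:y+h,x:x+w],None,fx=k,fy=k,interpolation=cv2.INTER_CUBIC)
    for i in range(0,w,10):
        cv2.line(c,(i*k,0),(i*k,6),(0,255,0),1)
        if i%20==0: cv2.putText(c,str(x+i),(i*k,18),0,.4,(0,0,255),1)
    for i in range(0,h,10):
        cv2.line(c,(0,i*k),(6,i*k),(0,255,0),1)
        if i%20==0: cv2.putText(c,str(y+i),(8,i*k+4),0,.4,(0,0,255),1)
    return c
a=crop(t,360,225,80,100,5);b=crop(s,150,225,80,100,5)
cv2.imwrite("pics/tray.png",np.hstack([a,b]))
a=crop(t,110,200,190,125,4);cv2.imwrite("pics/st_top.png",a)
cv2.imwrite("pics/st_sc.png",crop(s,310,135,180,145,4))
E
```

```text
(no output)
```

View pics/tray.png

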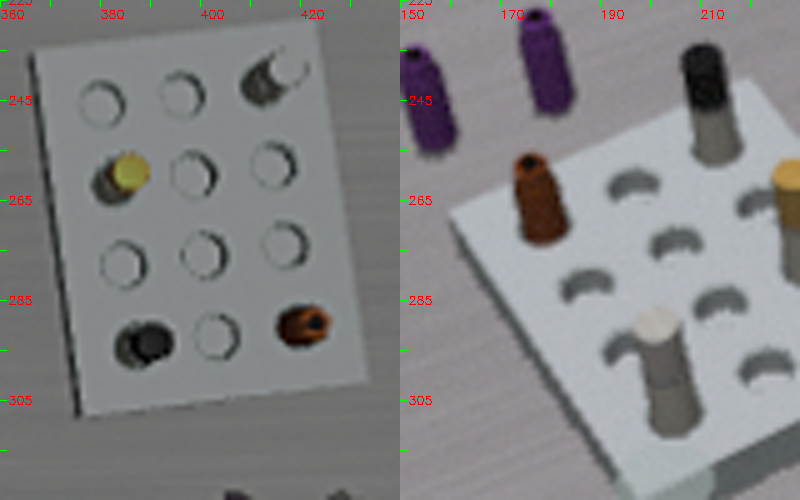

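View pics/st_top.png

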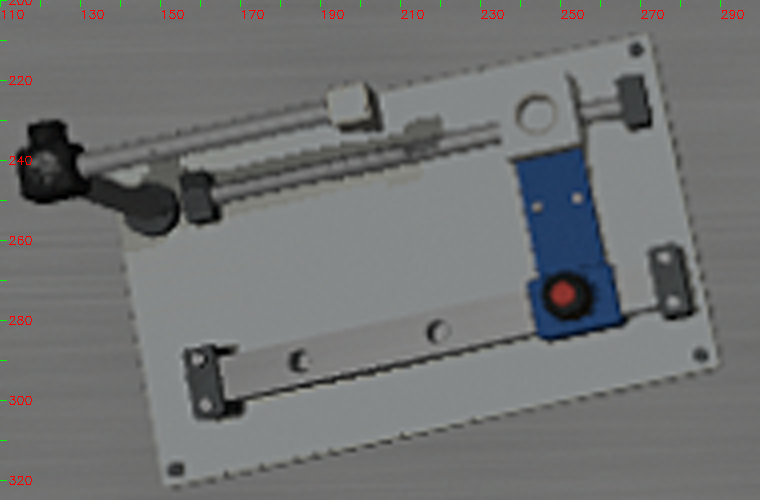

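View pics/st_sc.png

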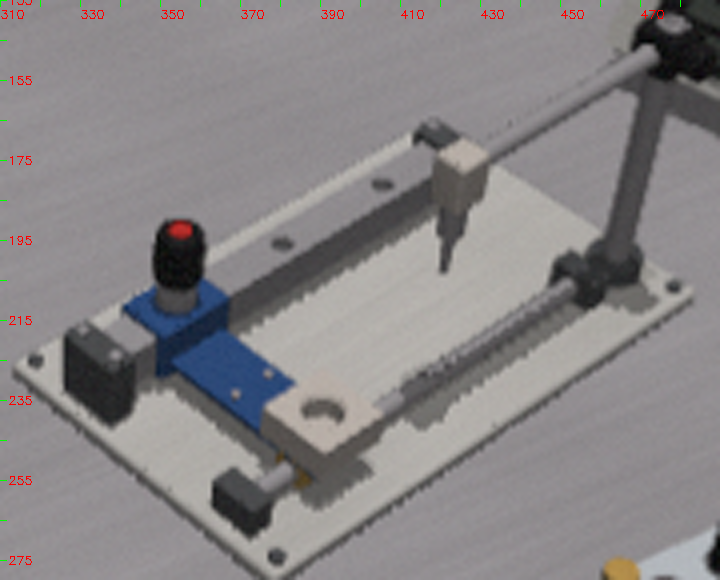

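The crops show the amber vial with its open dark mouth at top (423,289) and scene (176,258). It stands in the tray's corner pocket, while the purple ones stand outside the tray. The station's nest hole is at top (244,229), the holes in the rail at (219,283) and (185,290), and the knob at (250,273). Next I fit the poses.

```bash
cat > h.py <<'E'
import numpy as np,cv2
from bench import *
from scipy.optimize import least_squares
C={n:calibration(n) for n in("top","scene")}
def proj(n,P):
    c=C[n];return cv2.projectPoints(np.array(P,float).reshape(-1,3),c["rvec"],c["tvec"],c["K"],c["dist_coeffs"])[0].reshape(-1,2)
def ray(n,uv,z):
    c=C[n];R=cv2.Rodrigues(c["rvec"])[0];p=cv2.undistortPoints(np.array([[uv]],float),c["K"],c["dist_coeffs"])[0,0]
    d=R.T@np.r_[p,1];o=-R.T@c["tvec"];return o+d*(z-o[2])/d[2]
def tr(p,L):
    c,s=np.cos(p[2]),np.sin(p[2]);L=np.array(L,float);return np.c_[p[0]+c*L[:,0]-s*L[:,1],p[1]+s*L[:,0]+c*L[:,1],L[:,2]]
def px(l,x0,y0,k):return (np.array(l)+.5)/k-.5+[x0,y0]
E
cat > fit.py <<'E'
from h import *
def fit(D,x0):
    f=lambda p:np.concatenate([(proj(n,tr(p,L))-uv).ravel() for n,L,uv in D])
    r=least_squares(f,x0,loss='soft_l1')
    print(r.x.round(3))
    for n,L,uv in D: print(n,(proj(n,tr(r.x,L))-uv).round(1).tolist())
    return r.x
T=px([(101,105),(182,96),(193,174),(274,165),(124,265),(204,255),(286,245),(217,337),(34,50),(318,20),(369,381)],360,225,5)
# tray local: x along rows (image down = -), y along image left
L=[(57,38,22),(57,0,22),(19,0,22),(19,-38,22),(-19,38,22),(-19,0,22),(-19,-38,22),(-57,0,22),(86,67,22),(86,-67,22),(-86,-67,22)]
c=ray("top",(400,270),22)
p=fit([("top",L,T)],[c[0],c[1],0.1])
print("vial pocket",tr(p,[(-57,-38,22)]))
mt=px([(316,323)],360,225,5)[0];ms=px([(129,165)],150,225,5)[0]
print("mouth z58",ray("top",mt,58),ray("scene",ms,58), "pocket in scene",proj("scene",tr(p,[(-57,-38,58)])),ms)
st=px([(537,115),(438,332),(300,361),(562,294),(648,33),(718,365),(165,486)],110,200,4)
LT=[(110,0,50),(0,80,45),(0,160,45),(0,0,98),(153,-73,10),(-53,-73,10),(-53,263,10)]
ss=px([(323,409),(283,244),(382,184),(180,230),(15,370),(275,578),(693,292),(444,272)],310,135,4)
LS=[(110,0,50),(0,80,45),(0,160,45),(0,0,98),(-53,-73,10),(153,-73,10),(153,263,10),(110,80,98)]
c=ray("top",st[3],98)
for D in ([("top",LT,st)],[("scene",LS,ss)],[("top",LT,st),("scene",LS,ss)]):
    q=fit(D,[c[0],c[1],0.2])
print("nest",tr(q,[(110,0,36)]),"knob",tr(q,[(0,0,82)]))
print(cv2.Rodrigues(observe()["eef_rot"])[0].round(3))
E
python3 fit.py
```

```text
[ 5.48926e+02 -2.75832e+02  9.10000e-02]
top [[0.3, -0.2], [0.2, -0.3], [0.2, 0.1], [0.0, 0.1], [0.1, 0.0], [0.3, 0.1], [-0.0, 0.2], [-0.1, 0.0], [-0.1, -0.0], [-0.8, -0.4], [-0.3, 0.3]]
vial pocket [[ 495.62588394 -318.8680315    22.        ]]
mouth z58 [ 495.81425476 -319.17443284   58.        ] [ 495.50303638 -322.41191542   58.        ] pocket in scene [[177.18562286 256.9895593 ]] [175.4 257.6]
[5.37977e+02 6.09010e+01 1.93000e-01]
top [[-0.3, -0.5], [-0.3, -0.2], [-0.2, 0.0], [0.2, -0.2], [0.8, -0.8], [1.3, 0.8], [-1.2, 1.0]]
[5.37784e+02 5.77440e+01 1.96000e-01]
scene [[0.3, 0.4], [-0.3, -0.1], [-0.1, -0.0], [0.2, 0.3], [-1.7, -1.8], [0.1, 0.8], [1.8, -0.9], [-0.2, -0.0]]
[5.37483e+02 5.93440e+01 1.92000e-01]
top [[0.4, -0.3], [0.3, 0.0], [0.4, 0.2], [0.9, 0.0], [1.5, -0.6], [1.9, 1.0], [-0.6, 1.2]]
scene [[0.7, 0.1], [0.3, -0.3], [0.7, -0.2], [0.7, -0.1], [-1.1, -2.3], [0.4, 0.5], [2.5, -0.8], [0.3, -0.2]]
nest [[645.45890681  80.3505119   36.        ]] knob [[537.48332344  59.34400352  82.        ]]
[[-0.932  0.363 -0.001]
 [ 0.363  0.932 -0.002]
 [ 0.    -0.002 -1.   ]]
```

```bash
cat > plan.py <<'E'
import sys,json
from h import *
# usage: plan.py x y z psi_deg rows  (TCP target)
def st():
    o=observe();R=cv2.Rodrigues(o["eef_rot"])[0];return o,R,np.degrees(np.arctan2(R[1,1],R[0,1]))
def plan(x,y,z,psi,n):
    o,R,p=st();d=(np.array([x,y,z])-o["tool_pos"])/n/30
    dp=((psi-p+180)%360-180)/n
    rows=[]
    for i in range(n):
        a=np.radians(p+dp*i);s,c=np.sin(a),np.cos(a)
        rows.append([[round(float(v),2) for v in(-s*d[0]+c*d[1],c*d[0]+s*d[1],-d[2])],round(-dp/5,2)])
    print("t",o["clock"],"pos",o["tool_pos"].round(1),"psi",round(p,2),"F",o["ft_force"].round(1),"gap",round(o["finger_gap"]*93,1))
    for i in range(0,n,5):print(json.dumps(rows[i:i+5]))
if __name__=="__main__":
    a=list(map(float,sys.argv[1:]));plan(*a[:4],int(a[4]))
E
python3 plan.py 495.6 -320.5 330 11 30
```

```text
t 0.1 pos [217.8 558.8 403.8] psi 68.7 F [-0.3  0.3 -0.3] gap 93.1
[[[-0.64, -0.8, 0.08], 0.38], [[-0.67, -0.78, 0.08], 0.38], [[-0.69, -0.75, 0.08], 0.38], [[-0.72, -0.73, 0.08], 0.38], [[-0.74, -0.7, 0.08], 0.38]]
[[[-0.77, -0.68, 0.08], 0.38], [[-0.79, -0.65, 0.08], 0.38], [[-0.81, -0.63, 0.08], 0.38], [[-0.83, -0.6, 0.08], 0.38], [[-0.85, -0.57, 0.08], 0.38]]
[[[-0.87, -0.54, 0.08], 0.38], [[-0.89, -0.51, 0.08], 0.38], [[-0.9, -0.48, 0.08], 0.38], [[-0.92, -0.45, 0.08], 0.38], [[-0.93, -0.42, 0.08], 0.38]]
[[[-0.95, -0.39, 0.08], 0.38], [[-0.96, -0.36, 0.08], 0.38], [[-0.97, -0.32, 0.08], 0.38], [[-0.98, -0.29, 0.08], 0.38], [[-0.99, -0.26, 0.08], 0.38]]
[[[-1.0, -0.23, 0.08], 0.38], [[-1.01, -0.19, 0.08], 0.38], [[-1.01, -0.16, 0.08], 0.38], [[-1.02, -0.12, 0.08], 0.38], [[-1.02, -0.09, 0.08], 0.38]]
[[[-1.02, -0.06, 0.08], 0.38], [[-1.02, -0.02, 0.08], 0.38], [[-1.02, 0.01, 0.08], 0.38], [[-1.02, 0.05, 0.08], 0.38], [[-1.02, 0.08, 0.08], 0.38]]
```

Emit:
{"fn": "drive_tool", "kwargs": {"increments": [[[-0.64, -0.8, 0.08], 0.38], [[-0.67, -0.78, 0.08], 0.38], [[-0.69, -0.75, 0.08], 0.38], [[-0.72, -0.73, 0.08], 0.38], [[-0.74, -0.7, 0.08], 0.38]], "claw": 0}}

```text
clock: 0.52
tool_pos: [264.2, 411.3, 392.0]
eef_rot: [-0.836, -3.028, 0.001]
ft_force: [0.3, 0.4, -0.2]
finger_gap: 0.693
finger_force: 0.0
```

Emit:
{"fn": "drive_tool", "kwargs": {"increments": [[[-0.77, -0.68, 0.08], 0.38], [[-0.79, -0.65, 0.08], 0.38], [[-0.81, -0.63, 0.08], 0.38], [[-0.83, -0.6, 0.08], 0.38], [[-0.85, -0.57, 0.08], 0.38]]}}

```text
clock: 0.93
tool_pos: [310.8, 264.8, 380.2]
eef_rot: [-1.084, -2.948, 0.001]
ft_force: [0.5, -0.0, 0.5]
finger_gap: 0.503
finger_force: 0.0
```

Emit:
{"fn": "drive_tool", "kwargs": {"increments": [[[-0.87, -0.54, 0.08], 0.38], [[-0.89, -0.51, 0.08], 0.38], [[-0.9, -0.48, 0.08], 0.38], [[-0.92, -0.45, 0.08], 0.38], [[-0.93, -0.42, 0.08], 0.38]]}}

```text
clock: 1.35
tool_pos: [358.0, 118.7, 368.4]
eef_rot: [-1.325, -2.849, 0.0]
ft_force: [-0.5, 0.0, -0.4]
finger_gap: 0.501
finger_force: 0.0
```

Emit:
{"fn": "drive_tool", "kwargs": {"increments": [[[-0.95, -0.39, 0.08], 0.38], [[-0.96, -0.36, 0.08], 0.38], [[-0.97, -0.32, 0.08], 0.38], [[-0.98, -0.29, 0.08], 0.38], [[-0.99, -0.26, 0.08], 0.38]]}}

```text
clock: 1.77
tool_pos: [405.3, -27.5, 356.4]
eef_rot: [-1.557, -2.729, -0.0]
ft_force: [0.8, 1.1, 0.5]
finger_gap: 0.5
finger_force: 0.0
```

```bash
python3 plan.py 495.6 -320.5 300 11 10
```

```text
t 1.7667 pos [405.3 -27.5 356.4] psi 30.59 F [0.8 1.1 0.5] gap 46.5
[[[-0.99, -0.24, 0.19], 0.39], [[-1.0, -0.2, 0.19], 0.39], [[-1.01, -0.17, 0.19], 0.39], [[-1.01, -0.13, 0.19], 0.39], [[-1.02, -0.1, 0.19], 0.39]]
[[[-1.02, -0.07, 0.19], 0.39], [[-1.02, -0.03, 0.19], 0.39], [[-1.02, 0.0, 0.19], 0.39], [[-1.02, 0.04, 0.19], 0.39], [[-1.02, 0.07, 0.19], 0.39]]
```

Tracking is good.

Emit:
{"fn": "drive_tool", "kwargs": {"increments": [[[-0.99, -0.24, 0.19], 0.39], [[-1.0, -0.2, 0.19], 0.39], [[-1.0, -0.17, 0.19], 0.39], [[-1.0, -0.13, 0.19], 0.39], [[-1.0, -0.1, 0.19], 0.39]]}}

```text
clock: 2.18
tool_pos: [450.4, -172.6, 327.5]
eef_rot: [-1.783, -2.586, 0.0]
ft_force: [-0.3, 0.4, 0.6]
finger_gap: 0.499
finger_force: 0.0
```

Emit:
{"fn": "drive_tool", "kwargs": {"increments": [[[-1.0, -0.07, 0.19], 0.39], [[-1.0, -0.03, 0.19], 0.39], [[-1.0, 0.0, 0.19], 0.39], [[-1.0, 0.04, 0.19], 0.39], [[-1.0, 0.07, 0.19], 0.39]]}}

```text
clock: 2.6
tool_pos: [494.7, -316.0, 298.8]
eef_rot: [-1.996, -2.425, -0.0]
ft_force: [-0.4, -0.6, 1.4]
finger_gap: 0.498
finger_force: 0.0
```

```bash
python3 plan.py 495.6 -320.5 250 11 5; python3 - <<'E'
from bench import *
import cv2,numpy as np
from h import proj
t=get_image("top");s=get_image("scene")
print(proj("top",[[495.6,-320.5,130]]),proj("scene",[[495.6,-320.5,130]]))
a=cv2.resize(t[210:330,340:460],None,fx=3,fy=3,interpolation=2);b=cv2.resize(s[190:310,120:240],None,fx=3,fy=3,interpolation=2)
cv2.imwrite("pics/appr.png",np.hstack([a,b]))
E
```

```text
t 2.6 pos [ 494.7 -316.   298.8] psi 11.09 F [-0.4 -0.6  1.4] gap 46.3
[[[-0.03, -0.0, 0.33], 0.0], [[-0.03, -0.0, 0.33], 0.0], [[-0.03, -0.0, 0.33], 0.0], [[-0.03, -0.0, 0.33], 0.0], [[-0.03, -0.0, 0.33], 0.0]]
[[431.38445086 287.5124749 ]] [[169.55143911 230.61437699]]
```

View pics/appr.png

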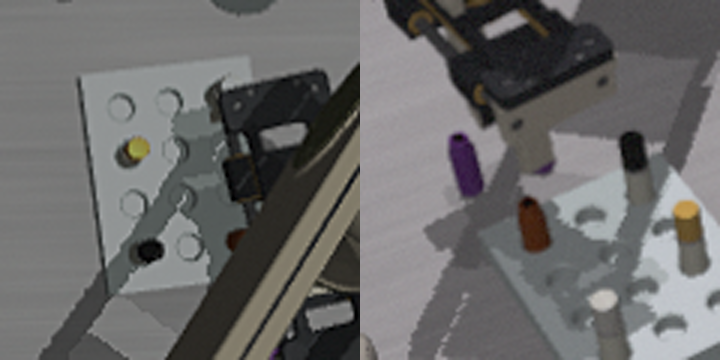

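The scene crop shows the fingers coming in above the amber vial, which is at crop (533,225). The nearer finger is at crop (540,150), in line with the predicted (508,122) centre. The purple and capped vials are clear, so I go down.

Emit:
{"fn": "drive_tool", "kwargs": {"increments": [[[-0.03, 0.01, 0.32], 0.0], [[-0.03, 0.01, 0.32], 0.0], [[-0.03, 0.01, 0.32], 0.0], [[-0.03, 0.0, 0.32], 0.0], [[-0.03, 0.0, 0.32], 0.0]]}}

```text
clock: 3.12
tool_pos: [496.3, -317.9, 250.6]
eef_rot: [-1.992, -2.428, -0.0]
ft_force: [0.5, -0.1, -0.1]
finger_gap: 0.5
finger_force: 0.0
```

Emit:
{"fn": "drive_tool", "kwargs": {"increments": [[[0, 0, 0.25], 0.0], [[0, 0, 0.25], 0.0], [[0, 0, 0.25], 0.0], [[0, 0, 0.25], 0.0], [[0, 0, 0.2], 0.0]]}}

```text
clock: 3.53
tool_pos: [496.4, -318.7, 214.9]
eef_rot: [-1.994, -2.427, -0.0]
ft_force: [0.4, -1.1, 0.2]
finger_gap: 0.501
finger_force: 0.0
```

```bash
python3 plan.py 495.6 -320.5 213 11 5; python3 - <<'E'
from bench import *
import cv2,numpy as np
s=get_image("scene")
cv2.imwrite("pics/low.png",cv2.resize(s[190:310,110:250],None,fx=5,fy=5,interpolation=2))
E
```

```text
t 3.5333 pos [ 496.4 -318.7  214.9] psi 11.2 F [ 0.4 -1.1  0.2] gap 46.6
[[[-0.01, -0.01, 0.01], 0.01], [[-0.01, -0.01, 0.01], 0.01], [[-0.01, -0.01, 0.01], 0.01], [[-0.01, -0.01, 0.01], 0.01], [[-0.01, -0.01, 0.01], 0.01]]
```

View pics/low.png

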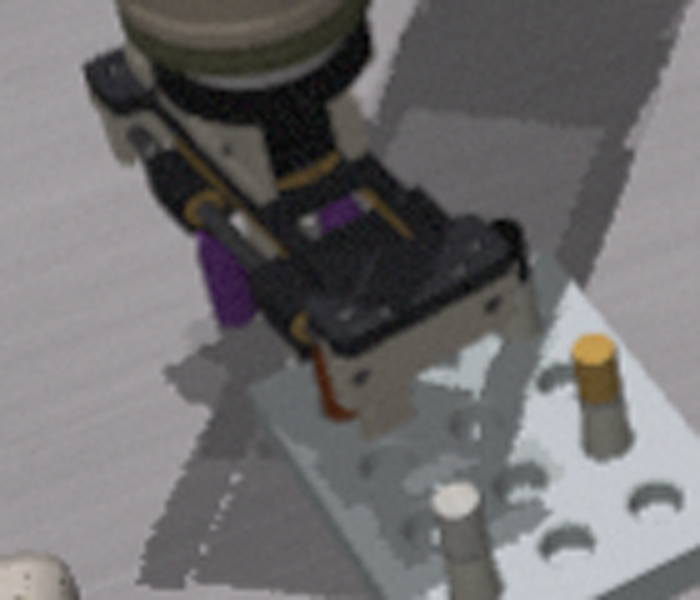

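The near finger hides the vial, whose left edge shows at crop (335,405). The finger's lower end is centred at about crop (388,433). I'll check the finger against its predicted position.

```bash
python3 - <<'E'
from h import *
o=observe();a=np.radians(11.2);ty=np.array([np.cos(a),np.sin(a),0]);tx=np.array([-np.sin(a),np.cos(a),0])
P=np.r_[o["tool_pos"][:2],28.9]
for off in(23,32,41):
  for e in(-7.5,7.5):print(off,e,(((proj("scene",P+ty*off+tx*e)[0]-[110,190])+.5)*5).round())
for y in(-319,-322.4):print("vial edges z22",[(((proj("scene",[495.6+d*.196,y+d*.98,22])[0]-[110,190])+.5)*5).round() for d in(-9,9)])
E
```

```text
23 -7.5 [367. 431.]
23 7.5 [400. 412.]
32 -7.5 [379. 444.]
32 7.5 [412. 425.]
41 -7.5 [391. 457.]
41 7.5 [425. 438.]
vial edges z22 [array([331., 405.]), array([377., 394.])]
vial edges z22 [array([323., 408.]), array([368., 398.])]
```

Emit:
{"fn": "drive_tool", "kwargs": {"increments": [[[-0.06, -0.02, 0], 0.0], [[0, 0, 0], 0], [[0, 0, 0], 0], [[0, 0, 0], 0], [[0, 0, 0], 0]], "claw": -1}}

```text
clock: 4.0
tool_pos: [496.4, -320.9, 216.3]
eef_rot: [1.994, 2.427, -0.0]
ft_force: [0.0, 0.7, 0.1]
finger_gap: 0.191
finger_force: 0.4
```

Emit:
{"fn": "drive_tool", "kwargs": {"increments": [[[0, 0, 0], 0.0], [[0, 0, 0], 0], [[0, 0, 0], 0], [[0, 0, 0], 0], [[0, 0, 0], 0]]}}

```text
clock: 4.42
tool_pos: [496.4, -320.8, 216.2]
eef_rot: [1.994, 2.427, -0.0]
ft_force: [-0.6, -0.6, 4.2]
finger_gap: 0.176
finger_force: 30.0
```

```bash
python3 plan.py 495.6 -320.5 270 11 5
```

```text
t 4.4167 pos [ 496.4 -320.8  216.2] psi 11.2 F [-0.6 -0.6  4.2] gap 16.4
[[[0.0, -0.0, -0.36], 0.01], [[0.0, -0.0, -0.36], 0.01], [[0.0, -0.0, -0.36], 0.01], [[0.0, -0.0, -0.36], 0.01], [[0.0, -0.0, -0.36], 0.01]]
```

Gap 16.4 mm with an upward force of 4 N suggests I'm pinching near the shoulder. I'll regrip about 5 mm lower.

Emit:
{"fn": "drive_tool", "kwargs": {"increments": [[[0, 0, 0], 0.0], [[0, 0, 0], 0], [[0, 0, 0.05], 0], [[0, 0, 0.07], 0], [[0, 0, 0.05], 0]], "claw": -0.2}}

```text
clock: 4.83
tool_pos: [496.0, -320.5, 210.0]
eef_rot: [-1.994, -2.427, -0.0]
ft_force: [0.3, -0.8, 0.5]
finger_gap: 0.397
finger_force: 0.0
```

Emit:
{"fn": "drive_tool", "kwargs": {"increments": [[[0, 0, 0], 0.0], [[0, 0, 0], 0], [[0, 0, 0], 0], [[0, 0, 0], 0], [[0, 0, 0], 0]]}}

```text
clock: 5.25
tool_pos: [496.3, -320.7, 210.7]
eef_rot: [1.994, 2.427, 0.0]
ft_force: [0.1, -0.8, -0.1]
finger_gap: 0.401
finger_force: 0.0
```

Emit:
{"fn": "drive_tool", "kwargs": {"increments": [[[0, 0, 0], 0.0], [[0, 0, 0], 0], [[0, 0, 0], 0], [[0, 0, 0], 0], [[0, 0, 0], 0]], "claw": -1}}

```text
clock: 5.67
tool_pos: [496.2, -320.7, 210.7]
eef_rot: [1.994, 2.428, 0.0]
ft_force: [0.3, 0.1, 0.3]
finger_gap: 0.182
finger_force: 30.0
```

Emit:
{"fn": "drive_tool", "kwargs": {"increments": [[[0, 0, 0], 0.0], [[0, 0, 0], 0], [[0, 0, 0], 0], [[0, 0, 0], 0], [[0, 0, 0], 0]]}}

```text
clock: 6.08
tool_pos: [496.2, -320.7, 210.6]
eef_rot: [1.994, 2.428, 0.0]
ft_force: [0.5, 0.2, 1.1]
finger_gap: 0.18
finger_force: 30.0
```

Emit:
{"fn": "drive_tool", "kwargs": {"increments": [[[0, 0, -0.3], 0.0], [[0, 0, -0.6], 0], [[0, 0, -0.8], 0], [[0, 0, -0.8], 0], [[0, 0, -0.5], 0]]}}

```text
clock: 6.5
tool_pos: [496.7, -321.0, 304.1]
eef_rot: [1.992, 2.425, 0.0]
ft_force: [0.3, 0.4, 0.3]
finger_gap: 0.176
finger_force: 30.0
```

```bash
python3 plan.py 646.1 80.4 300 11 15
```

```text
t 6.5 pos [ 496.7 -321.   304.1] psi 11.2 F [0.3 0.4 0.3] gap 16.3
[[[0.81, 0.5, 0.01], 0.0], [[0.81, 0.5, 0.01], 0.0], [[0.81, 0.5, 0.01], 0.0], [[0.81, 0.5, 0.01], 0.0], [[0.81, 0.5, 0.01], 0.0]]
[[[0.81, 0.5, 0.01], 0.0], [[0.81, 0.5, 0.01], 0.0], [[0.81, 0.5, 0.01], 0.0], [[0.81, 0.5, 0.01], 0.0], [[0.81, 0.5, 0.01], 0.0]]
[[[0.81, 0.5, 0.01], 0.0], [[0.81, 0.5, 0.01], 0.0], [[0.81, 0.5, 0.01], 0.0], [[0.81, 0.5, 0.01], 0.0], [[0.81, 0.5, 0.01], 0.0]]
```

Emit:
{"fn": "drive_tool", "kwargs": {"increments": [[[0.8, 0.5, 0], 0.0], [[0.8, 0.5, 0], 0.0], [[0.8, 0.5, 0], 0.0], [[0.8, 0.5, 0], 0.0], [[0.8, 0.5, 0], 0.0]]}}

```text
clock: 6.92
tool_pos: [546.8, -187.2, 301.5]
eef_rot: [1.994, 2.427, 0.0]
ft_force: [0.2, -0.4, 0.0]
finger_gap: 0.178
finger_force: 30.0
```

Emit:
{"fn": "drive_tool", "kwargs": {"increments": [[[0.8, 0.5, 0], 0.0], [[0.8, 0.5, 0], 0.0], [[0.8, 0.5, 0], 0.0], [[0.8, 0.5, 0], 0.0], [[0.8, 0.5, 0], 0.0]]}}

```text
clock: 7.33
tool_pos: [597.1, -54.7, 301.5]
eef_rot: [1.994, 2.427, 0.0]
ft_force: [0.5, 0.8, -0.6]
finger_gap: 0.177
finger_force: 30.0
```

Emit:
{"fn": "drive_tool", "kwargs": {"increments": [[[0.8, 0.5, 0], 0.0], [[0.8, 0.5, 0], 0.0], [[0.8, 0.5, 0], 0.0], [[0.8, 0.5, 0], 0.0], [[0.8, 0.5, 0], 0.0]]}}

```text
clock: 7.75
tool_pos: [647.3, 77.6, 301.4]
eef_rot: [1.994, 2.427, 0.0]
ft_force: [-0.3, -0.9, -0.4]
finger_gap: 0.173
finger_force: 30.0
```

Emit:
{"fn": "drive_tool", "kwargs": {"increments": [[[0, 0, 0], 0.0], [[0, 0, 0], 0.0], [[0, 0, 0], 0.0], [[0, 0, 0], 0.0], [[0, 0, 0], 0.0]]}}

```text
clock: 8.17
tool_pos: [646.8, 75.0, 300.8]
eef_rot: [1.996, 2.426, -0.0]
ft_force: [-0.4, 0.2, -0.4]
finger_gap: 0.179
finger_force: 30.0
```

```bash
python3 plan.py 646.1 80.4 259 11 5; python3 - <<'E'
from bench import *
import cv2,numpy as np
s=get_image("scene");t=get_image("top")
a=cv2.resize(s[130:280,310:470],None,fx=4,fy=4,interpolation=2)
cv2.imwrite("pics/nest.png",a)
cv2.imwrite("pics/nest_top.png",t)
E
```

```text
t 8.1667 pos [646.8  75.  300.8] psi 11.12 F [-0.4  0.2 -0.4] gap 16.6
[[[0.04, 0.0, 0.28], 0.0], [[0.04, 0.0, 0.28], 0.0], [[0.04, 0.0, 0.28], 0.0], [[0.04, 0.0, 0.28], 0.0], [[0.04, 0.0, 0.28], 0.0]]
```

View pics/nest.png

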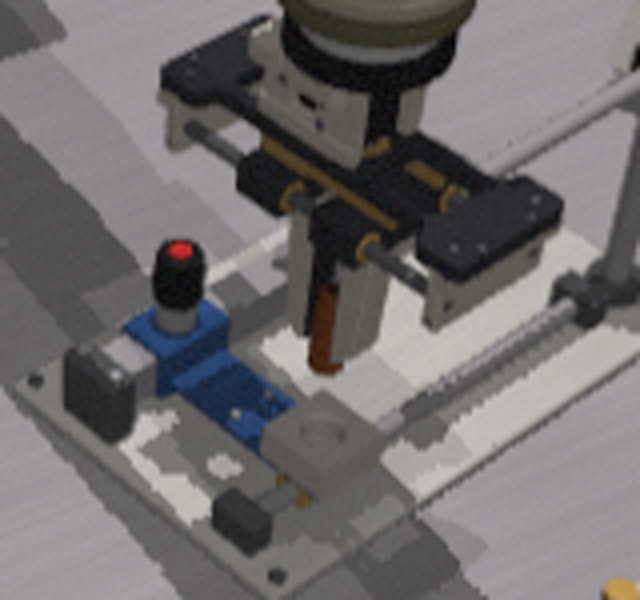

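The vial hangs upright between the fingers. Its underside is centred near crop (325,366), and the nest hole is below it at crop (323,429). I'll measure the vial against the nest in the same camera.

```bash
python3 - <<'E'
from h import *
f=lambda P:(((proj("scene",P)[0]-[310,130])+.5)*4-.5).round(1)
for b in(97,98.2,99.5):print("pred bottom",b,f([646.8,75.0,b]), "with scene bias y-1.7",f([646.8,73.3,b]))
print("ray bottom",ray("scene",px([(325,367)],310,130,4)[0],98.2),"nest",ray("scene",px([(323,429)],310,130,4)[0],50))
E
```

```text
pred bottom 97 [327.3 367.1] with scene bias y-1.7 [324.4 368.3]
pred bottom 98.2 [327.5 365.4] with scene bias y-1.7 [324.7 366.5]
pred bottom 99.5 [327.8 363.4] with scene bias y-1.7 [324.9 364.6]
ray bottom [647.17063701  73.23826827  98.2       ] nest [644.57322109  79.32397177  50.        ]
```

Emit:
{"fn": "drive_tool", "kwargs": {"increments": [[[0.05, 0, 0.2], 0.0], [[0.05, 0, 0.35], 0.0], [[0.05, 0, 0.35], 0.0], [[0.04, 0, 0.3], 0.0], [[0, 0, 0.23], 0.0]]}}

```text
clock: 8.68
tool_pos: [645.1, 82.0, 255.2]
eef_rot: [-1.992, -2.426, 0.003]
ft_force: [-0.5, 0.2, -0.7]
finger_gap: 0.176
finger_force: 30.0
```

Emit:
{"fn": "drive_tool", "kwargs": {"increments": [[[0, 0, 0], 0.0], [[0, 0, 0], 0.0], [[0, 0, 0], 0.0], [[0, 0, 0], 0.0], [[0, 0, 0], 0.0]]}}

```text
clock: 9.1
tool_pos: [646.3, 81.7, 258.6]
eef_rot: [1.994, 2.427, 0.001]
ft_force: [0.2, -0.7, -0.4]
finger_gap: 0.177
finger_force: 30.0
```

```bash
python3 plan.py 645.8 80.7 246 11 5
```

```text
t 9.1 pos [646.3  81.7 258.6] psi 11.2 F [ 0.2 -0.7 -0.4] gap 16.5
[[[-0.01, -0.0, 0.08], 0.01], [[-0.01, -0.0, 0.08], 0.01], [[-0.01, -0.0, 0.08], 0.01], [[-0.01, -0.0, 0.08], 0.01], [[-0.01, -0.0, 0.08], 0.01]]
```

Emit:
{"fn": "drive_tool", "kwargs": {"increments": [[[-0.03, -0.01, 0.06], 0.0], [[0, 0, 0.07], 0.0], [[0, 0, 0.07], 0.0], [[0, 0, 0.07], 0.0], [[0, 0, 0.06], 0.0]]}}

```text
clock: 9.52
tool_pos: [645.7, 80.8, 247.4]
eef_rot: [-1.994, -2.427, 0.0]
ft_force: [-1.1, -0.4, -0.6]
finger_gap: 0.177
finger_force: 30.0
```

Emit:
{"fn": "drive_tool", "kwargs": {"increments": [[[0, 0, 0.04], 0.0], [[0, 0, 0.03], 0.0], [[0, 0, 0.03], 0.0], [[0, 0, 0], 0.0], [[0, 0, 0], 0.0]]}}

```text
clock: 9.93
tool_pos: [645.8, 80.8, 244.8]
eef_rot: [1.994, 2.428, 0.0]
ft_force: [0.5, 0.9, -0.9]
finger_gap: 0.177
finger_force: 30.0
```

It has gone about 8 mm into the pocket with no contact force. I continue down.

Emit:
{"fn": "drive_tool", "kwargs": {"increments": [[[0, 0, 0.04], 0.0], [[0, 0, 0.04], 0.0], [[0, 0, 0.04], 0.0], [[0, 0, 0.03], 0.0], [[0, 0, 0], 0.0]]}}

```text
clock: 10.35
tool_pos: [645.7, 80.8, 240.0]
eef_rot: [-1.994, -2.427, 0.001]
ft_force: [0.8, 0.2, -1.2]
finger_gap: 0.179
finger_force: 30.0
```

Emit:
{"fn": "drive_tool", "kwargs": {"increments": [[[0, 0, 0.02], 0.0], [[0, 0, 0.02], 0.0], [[0, 0, 0.02], 0.0], [[0, 0, 0], 0.0], [[0, 0, 0], 0.0]]}}

```text
clock: 10.77
tool_pos: [645.8, 80.8, 238.7]
eef_rot: [1.994, 2.427, 0.0]
ft_force: [-0.5, 1.2, -0.3]
finger_gap: 0.179
finger_force: 30.0
```

Emit:
{"fn": "drive_tool", "kwargs": {"increments": [[[0, 0, 0.02], 0.0], [[0, 0, 0.02], 0.0], [[0, 0, 0], 0.0], [[0, 0, 0], 0.0], [[0, 0, 0], 0.0]]}}

```text
clock: 11.18
tool_pos: [645.9, 80.8, 238.6]
eef_rot: [1.994, 2.427, 0.0]
ft_force: [-4.2, 1.1, 8.7]
finger_gap: 0.18
finger_force: 30.0
```

Emit:
{"fn": "drive_tool", "kwargs": {"increments": [[[0, 0, 0.02], 0.0], [[0, 0, 0.02], 0.0], [[0, 0, 0], 0.0], [[0, 0, 0], 0.0], [[0, 0, 0], 0.0]]}}

```text
clock: 11.6
tool_pos: [646.0, 80.8, 238.5]
eef_rot: [1.994, 2.427, 0.001]
ft_force: [-7.9, -1.1, 15.4]
finger_gap: 0.177
finger_force: 30.1
```

The vial touched the floor at the predicted height (TCP 238.6), so it is seated. I release and rise.

Emit:
{"fn": "drive_tool", "kwargs": {"increments": [[[0, 0, -0.05], 0.0], [[0, 0, 0], 0.0], [[0, 0, 0], 0.0], [[0, 0, 0], 0.0], [[0, 0, 0], 0.0]]}}

```text
clock: 12.02
tool_pos: [646.1, 80.8, 238.6]
eef_rot: [1.994, 2.427, 0.001]
ft_force: [-2.2, 0.1, 7.7]
finger_gap: 0.177
finger_force: 30.0
```

Emit:
{"fn": "drive_tool", "kwargs": {"increments": [[[0, 0, 0], 0.0], [[0, 0, 0], 0.0], [[0, 0, 0], 0.0], [[0, 0, 0], 0.0], [[0, 0, 0], 0.0]], "claw": -0.1}}

```text
clock: 12.43
tool_pos: [645.7, 80.8, 237.2]
eef_rot: [-1.994, -2.427, 0.001]
ft_force: [-0.5, 0.5, 0.1]
finger_gap: 0.437
finger_force: 0.0
```

Emit:
{"fn": "drive_tool", "kwargs": {"increments": [[[0, 0, -0.2], 0.0], [[0, 0, -0.5], 0.0], [[0, 0, -0.6], 0.0], [[0, 0, -0.6], 0.0], [[0, 0, -0.6], 0.0]]}}

```text
clock: 12.85
tool_pos: [645.7, 80.8, 313.8]
eef_rot: [-1.994, -2.428, 0.0]
ft_force: [-0.1, 0.1, -0.7]
finger_gap: 0.452
finger_force: 0.0
```

```bash
python3 plan.py 537.9 59.7 312 11 5; python3 - <<'E'
from bench import *
import cv2
s=get_image("scene")
cv2.imwrite("pics/nest2.png",cv2.resize(s[130:280,310:470],None,fx=4,fy=4,interpolation=2))
E
```

```text
t 12.85 pos [645.7  80.8 313.8] psi 11.2 F [-0.1  0.1 -0.7] gap 42.0
[[[0.0, -0.73, 0.01], 0.01], [[0.0, -0.73, 0.01], 0.01], [[0.0, -0.73, 0.01], 0.01], [[0.0, -0.73, 0.01], 0.01], [[-0.0, -0.73, 0.01], 0.01]]
```

View pics/nest2.png

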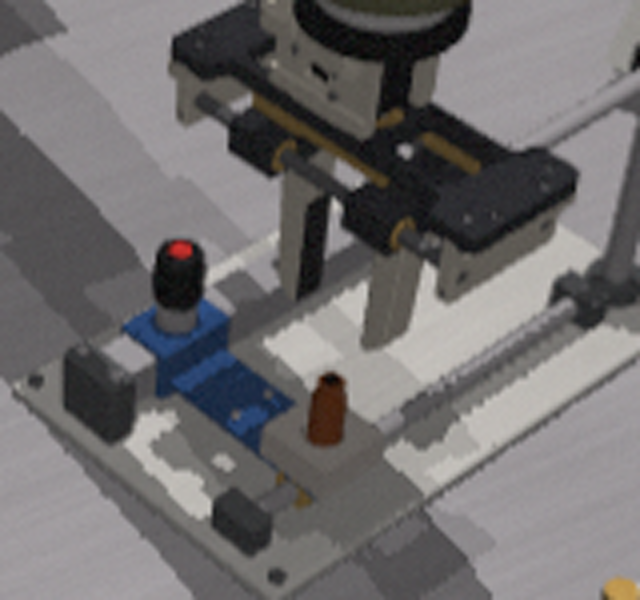

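The vial stands upright and fully down in the nest, with its mouth at crop (330,380). On to the knob: first move over, then turn.

Emit:
{"fn": "drive_tool", "kwargs": {"increments": [[[0, -0.73, 0], 0.0], [[0, -0.73, 0], 0.0], [[0, -0.73, 0], 0.0], [[0, -0.73, 0], 0.5], [[0, -0.73, 0], 1]], "claw": 0.1}}

```text
clock: 13.32
tool_pos: [537.2, 60.2, 312.4]
eef_rot: [2.15, 2.291, -0.0]
ft_force: [0.5, -0.4, 0.2]
finger_gap: 0.55
finger_force: 0.0
```

Emit:
{"fn": "drive_tool", "kwargs": {"increments": [[[0, 0, 0], 1], [[0, 0, 0], 1], [[0, 0, 0], 1], [[0, 0, 0], 1], [[0, 0, 0], 1]]}}

```text
clock: 13.73
tool_pos: [538.1, 60.5, 312.7]
eef_rot: [2.597, 1.767, 0.0]
ft_force: [0.3, -0.0, -0.4]
finger_gap: 0.554
finger_force: 0.0
```

Emit:
{"fn": "drive_tool", "kwargs": {"increments": [[[0, 0, 0], 1], [[0, 0, 0], 1], [[0, 0, 0], 1], [[0, 0, 0], 1], [[0, 0, 0], 1]]}}

```text
clock: 14.15
tool_pos: [538.2, 60.5, 312.6]
eef_rot: [2.918, 1.163, 0.0]
ft_force: [0.5, -0.2, -0.4]
finger_gap: 0.554
finger_force: 0.0
```

Emit:
{"fn": "drive_tool", "kwargs": {"increments": [[[0, 0, 0], 1], [[0, 0, 0], 1], [[0, 0, 0], 1], [[0, 0, 0], 1], [[0, 0, 0], 1]]}}

```text
clock: 14.57
tool_pos: [538.2, 60.5, 312.6]
eef_rot: [3.101, 0.504, 0.0]
ft_force: [0.4, -0.1, 0.1]
finger_gap: 0.547
finger_force: 0.0
```

```bash
python3 plan.py 537.9 59.7 285 -79 5
```

```text
t 14.5667 pos [538.2  60.5 312.6] psi -71.55 F [ 0.4 -0.1  0.1] gap 50.8
[[[-0.0, 0.0, 0.18], 0.3], [[-0.0, 0.0, 0.18], 0.3], [[-0.0, 0.0, 0.18], 0.3], [[-0.0, 0.0, 0.18], 0.3], [[-0.0, 0.0, 0.18], 0.3]]
```

Emit:
{"fn": "drive_tool", "kwargs": {"increments": [[[0, 0.03, 0.2], 0.5], [[0, 0, 0.2], 0.5], [[0, 0, 0.2], 0.49], [[0, 0, 0.2], 0], [[0, 0, 0.1], 0]]}}

```text
clock: 14.98
tool_pos: [538.2, 59.6, 284.7]
eef_rot: [-3.126, -0.31, 0.002]
ft_force: [-0.8, -1.0, 0.1]
finger_gap: 0.548
finger_force: 0.0
```

Emit:
{"fn": "drive_tool", "kwargs": {"increments": [[[0, 0, 0.3], 0], [[0, 0, 0.3], 0], [[0, 0, 0.25], 0], [[0, 0, 0.2], 0], [[0, 0, 0.1], 0]]}}

```text
clock: 15.4
tool_pos: [538.0, 59.6, 249.6]
eef_rot: [-3.126, -0.308, 0.003]
ft_force: [0.3, -0.3, 0.5]
finger_gap: 0.546
finger_force: 0.0
```

```bash
python3 plan.py 537.9 59.7 251 -79 5
```

```text
t 15.4 pos [538.   59.6 249.6] psi -78.74 F [ 0.3 -0.3  0.5] gap 50.8
[[[-0.0, -0.0, -0.01], 0.01], [[-0.0, -0.0, -0.01], 0.01], [[-0.0, -0.0, -0.01], 0.01], [[-0.0, -0.0, -0.01], 0.01], [[-0.0, -0.0, -0.01], 0.01]]
```

Emit:
{"fn": "drive_tool", "kwargs": {"increments": [[[0, 0, 0], 0], [[0, 0, 0], 0], [[0, 0, 0], 0], [[0, 0, 0], 0], [[0, 0, 0], 0]], "claw": -1}}

```text
clock: 15.82
tool_pos: [538.8, 59.6, 251.7]
eef_rot: [3.126, 0.308, 0.002]
ft_force: [0.2, -0.0, 1.2]
finger_gap: 0.274
finger_force: 30.0
```

Emit:
{"fn": "drive_tool", "kwargs": {"increments": [[[0, 0, 0], 0], [[0, 0, 0], 0], [[0, 0, 0], 0], [[0, 0, 0], 0], [[0, 0, 0], 0]]}}

```text
clock: 16.23
tool_pos: [538.8, 59.6, 251.7]
eef_rot: [3.126, 0.308, 0.001]
ft_force: [-0.9, 0.1, 5.3]
finger_gap: 0.278
finger_force: 30.0
```

Emit:
{"fn": "drive_tool", "kwargs": {"increments": [[[0, 0, -0.1], 0], [[0, 0, -0.1], 0], [[0, 0, -0.1], 0], [[0, 0, -0.1], 0], [[0, 0, -0.07], 0]]}}

```text
clock: 16.65
tool_pos: [538.7, 59.6, 264.3]
eef_rot: [3.126, 0.308, 0.001]
ft_force: [8.8, 0.1, -11.0]
finger_gap: 0.276
finger_force: 30.0
```

Emit:
{"fn": "drive_tool", "kwargs": {"increments": [[[0, 0, 0], 0], [[0, 0, 0], 0], [[0, 0, 0], 0], [[0, 0, 0], 0], [[0, 0, 0], 0]]}}

```text
clock: 17.07
tool_pos: [538.7, 59.6, 264.1]
eef_rot: [3.126, 0.308, 0.001]
ft_force: [8.2, -0.2, -11.0]
finger_gap: 0.273
finger_force: 30.0
```

Emit:
{"fn": "drive_tool", "kwargs": {"increments": [[[0.02, -0.1, 0], 0], [[0.01, -0.2, 0], 0], [[0, -0.3, 0], 0], [[0, -0.4, 0], 0], [[0, -0.4, 0], 0]]}}

```text
clock: 17.48
tool_pos: [531.0, 100.9, 263.6]
eef_rot: [3.126, 0.307, -0.001]
ft_force: [7.0, -2.7, -10.6]
finger_gap: 0.274
finger_force: 30.0
```

```bash
python3 plan.py 524 138.1 264.1 -78.74 5
```

```text
t 17.4833 pos [531.  100.9 263.6] psi -78.8 F [  7.   -2.7 -10.6] gap 25.5
[[[0.0, -0.25, -0.0], -0.0], [[0.0, -0.25, -0.0], -0.0], [[0.0, -0.25, -0.0], -0.0], [[0.0, -0.25, -0.0], -0.0], [[0.0, -0.25, -0.0], -0.0]]
```

Emit:
{"fn": "drive_tool", "kwargs": {"increments": [[[0.01, -0.35, 0], 0], [[0.01, -0.35, 0], 0], [[0, -0.3, 0], 0], [[0, -0.2, 0], 0], [[0, -0.07, 0], 0]]}}

```text
clock: 17.9
tool_pos: [523.7, 139.0, 263.5]
eef_rot: [3.126, 0.309, -0.003]
ft_force: [5.5, -1.3, -11.2]
finger_gap: 0.278
finger_force: 30.0
```

Emit:
{"fn": "drive_tool", "kwargs": {"increments": [[[0, 0, 0], 0], [[0, 0, 0], 0], [[0, 0, 0], 0], [[0, 0, 0], 0], [[0, 0, 0], 0]]}}

```text
clock: 18.32
tool_pos: [523.9, 138.4, 264.5]
eef_rot: [-3.126, -0.308, 0.003]
ft_force: [1.0, 1.3, -9.7]
finger_gap: 0.273
finger_force: 30.0
```

Emit:
{"fn": "drive_tool", "kwargs": {"increments": [[[0, 0, 0.05], 0], [[0, 0, 0.05], 0], [[0, 0, 0.05], 0], [[0, 0, 0.05], 0], [[0, 0, 0], 0]]}}

```text
clock: 18.73
tool_pos: [523.9, 138.4, 258.6]
eef_rot: [3.126, 0.308, -0.003]
ft_force: [-3.9, 0.5, -9.1]
finger_gap: 0.274
finger_force: 30.0
```

Emit:
{"fn": "drive_tool", "kwargs": {"increments": [[[0, 0, 0.05], 0], [[0, 0, 0.05], 0], [[0, 0, 0.05], 0], [[0, 0, 0.05], 0], [[0, 0, 0], 0]]}}

```text
clock: 19.15
tool_pos: [523.9, 138.4, 252.8]
eef_rot: [3.126, 0.308, -0.003]
ft_force: [-4.7, 0.7, -6.7]
finger_gap: 0.274
finger_force: 30.0
```

The pin is entering the hole. I lower until it is home, at TCP z of about 251.5.

Emit:
{"fn": "drive_tool", "kwargs": {"increments": [[[0, 0, 0.03], 0], [[0, 0, 0.03], 0], [[0, 0, 0.02], 0], [[0, 0, 0], 0], [[0, 0, 0], 0]]}}

```text
clock: 19.57
tool_pos: [524.0, 138.4, 251.7]
eef_rot: [3.126, 0.308, -0.002]
ft_force: [-11.3, -0.7, 2.0]
finger_gap: 0.276
finger_force: 30.0
```

Emit:
{"fn": "drive_tool", "kwargs": {"increments": [[[0, 0, 0.02], 0], [[0, 0, 0.01], 0], [[0, 0, 0], 0], [[0, 0, 0], 0], [[0, 0, 0], 0]]}}

```text
clock: 19.98
tool_pos: [524.0, 138.4, 251.6]
eef_rot: [3.126, 0.308, -0.002]
ft_force: [-15.1, -1.7, 9.0]
finger_gap: 0.275
finger_force: 30.0
```

Emit:
{"fn": "drive_tool", "kwargs": {"increments": [[[-0.03, 0, 0], 0], [[0, 0, 0], 0], [[0, 0, 0], 0], [[0, 0, 0], 0], [[0, 0, 0], 0]]}}

```text
clock: 20.4
tool_pos: [523.6, 138.4, 251.7]
eef_rot: [3.126, 0.308, 0.001]
ft_force: [-9.9, -0.3, 5.8]
finger_gap: 0.274
finger_force: 30.0
```

```bash
python3 plan.py 524 138.4 251.6 -78.74 5; python3 - <<'E'
from bench import *
import cv2
s=get_image("scene")
cv2.imwrite("pics/end.png",cv2.resize(s[120:270,310:500],None,fx=4,fy=4,interpolation=2))
E
```

```text
t 20.4 pos [523.6 138.4 251.7] psi -78.74 F [-9.9 -0.3  5.8] gap 25.5
[[[0.0, 0.0, 0.0], -0.0], [[0.0, 0.0, 0.0], -0.0], [[0.0, 0.0, 0.0], -0.0], [[0.0, 0.0, 0.0], -0.0], [[0.0, 0.0, 0.0], -0.0]]
```

View pics/end.png

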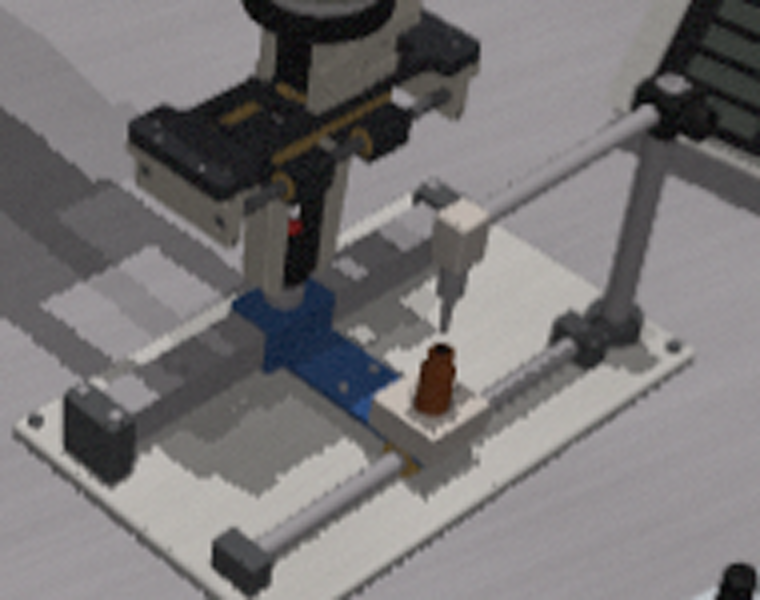

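The vial stands in the nest with its mouth at crop (441,350), right under the nozzle tip at (443,332). The fingers hold the knob, and its height equals the pin-home reading at the loading hole.

```bash
python3 -c "
from bench import job_done;print(job_done())"
```

```text
the job is handed in; nothing more can be done
None
```

The job is handed in at about 20 s of the 51 s: the amber vial stands fully down in the nest under the nozzle, and the gripper still holds the knob with the pin home in the filling hole.

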